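# Load the copper electrode plate into the cell's guides

### The job

Pull the copper electrode plate by its end straight out of its channel in the rack, stand it in the groove of the parking stand and let go, then take it again by its red lug and slide it edgewise down the blue guides of the slim cell until it stands on the cell floor, and let go. Keep the plate upright all the time, and leave the steel plate, the flask and the petri dish where they are.

Things in the scene. Friction and masses are not known exactly. Their poses are not given: they have to be found in the camera images.
- copper_plate: Rigid upright plate, 110 mm long (x), 8 mm thick (y), 60 mm high (z), about 0.09 kg: copper sheet in a flush white frame, ends and faces alike. Origin: centre of the underside, z up. Red lug on the middle of its top edge. At the start in one of the two rack channels, its -x end sticking 35 to 43 mm out of the mouth; only that end can be gripped there, across the 8 mm from above.
- steel_plate: Rigid upright plate, 110 mm long (x), 8 mm thick (y), 60 mm high (z), about 0.09 kg: dark grey steel sheet in a flush white frame, ends and faces alike. Origin: centre of the underside, z up. Red lug on the middle of its top edge. It stands in the other rack channel and stays there.
- copper_lug (a point): Centre of the copper plate's red lug, 73 mm above the plate's underside. The lug is 36 mm long (x), 12 mm thick (y) and 26 mm high (60 to 86 mm above the underside). Under the rack's roof at the start. Axes as the plate's.
- plate_rack: Fixed rack on grey legs, blue channel walls, aluminium roof; 80 mm deep (x), 125 wide (y), 185 high. Origin: centre of its foot on the worktop. Two level channels along x at y = +45 and -45 mm, open only at the front (x = -40 mm; plates come out along -x). A plate's rear end is clear when its origin is at x < -95 mm. Which plate is in which channel varies.
- rack_mouth (a point): Middle of the rack's front, at the height of the channel floors, 90 mm above the worktop; axes as the rack's. The channels are 11 mm wide up to 60 mm above this height and wider round the lug; the roof's underside is 90 mm above it, 4 mm over the lug's top.
- parking_stand: Fixed parking stand: black foot 100 x 52 mm, aluminium block, and on top two yellow jaws 90 mm long with a straight groove between them along x, open at both ends. Origin: centre of its foot on the worktop.
- stand_floor (a point): Centre of the floor of the stand's groove, 50 mm above the worktop; x along the groove, z up. The groove is 11 mm wide and 22 mm deep, with flared lips above that end about 31 mm above this floor. A plate standing in it overhangs about 10 mm at each end.
- cell: Fixed slim open cell, white walls, grey foot 136 x 52 mm, brass terminal at each end, 70 mm high. Origin: centre of its foot; x is its length. Chamber 116 mm (x) by 34 mm (y): fingers do not fit in beside a plate. At each end a pair of blue vertical guides, 12 mm long (x), with an 11 mm slot between them on the centre line, 50 mm tall, flared at the top.
- cell_floor (a point): Centre of the floor of the cell's chamber, 10 mm above the worktop; x along the cell, z up. The guides' flared lips end about 60 mm above it. A seated plate stands on this floor with both ends in the guide slots, its top edge level with the rim and only the lug above.
- flask: Bystander: loose glass conical flask with a red stopper, 62 mm wide, 117 mm high; origin at the centre of its underside.
- petri_dish: Bystander: loose glass petri dish, 66 mm wide, 32 mm high; origin at the centre of its underside.

How it is judged:
By the outcome, as a careful person would: the job done as asked, in the order asked, and still so for the second after the job is handed in, with the robot touching nothing.
It also fails if it takes over 58 s, if anything falls off the work surface, if the arm or the gripper's body presses on something with over 40 N, if the wrist force passes 120 N, or if a joint passes its speed limit or range.

### The arm

A 6-joint arm with a two-finger parallel gripper is mounted at the origin on a cart in front of the work surface, level with it; the furniture and walls round the work are solid. World frame = base frame: x ahead of the robot, y to its left, z up, the work surface at z = 0. Lengths are in mm, angles in rad, forces in N, time in s.
With the tool pointing down it reaches from about 350 to 975 mm from the base axis. Payload 7.1 kg.
Tool frame: the origin (TCP) lies on the centre line of the jaws, within the pads' length; the fingertips stand 17 mm ahead of it and the grasp point (between the pads) lies 2 mm behind it (tip_extent is the distance from the TCP to the fingertips, in mm); z points along the fingers, y is the line along which they close (so a half turn about z gives the same grasp; the last joint's range is limited). The gripper opens to 88 mm and grips with 3 to 60 N. Pads are 20 mm wide; open, the fingers measure 115 mm over their backs; the gripper's body (75 mm by 178 mm) begins 61 mm behind the grasp point.
Start: joints at [-1.34, 0.423, 1.63, -0, 1.089, -0.019], TCP at [154.525, -605.58, 239.675] pointing down, gripper open.
Joint ranges: [-3, 3], [-0.9, 2.11], [0.09, 2.58], [-1.31, 4.45], [0.11, 2.69], [-2.54, 2.54]. Speed limits (rad/s): [2.39, 2.39, 3.01, 3.14, 3.14, 3.14].

### API

Orientations are given as a rotation vector (axis times angle).
In Python, from workcell import get_obs, get_image, camera_model, close_job, look_for, outline_of, pinpoint, tip_extent gives the robot as it stands.
- The arm moves only by the shell command python3 -m jog 'ROWS'. ROWS is text: rows parted by semicolons, each of 7 numbers parted by spaces: the shift along the tool's x, y, z as a fraction of full scale, then the turn, a rotation vector about the tool's x, y, z as a fraction of full scale, then the closure, from -1 (fully open) to 1 (shut). A call has 1 to 8 rows; each row is the pose to reach, as a shift and turn from the pose commanded when the call began, along the tool's axes at that moment; what a row does not reach only later rows make up. Full scale, the value 1, is 0.2 m for a shift and 30 degrees for a turn. A row lasts 1/10 s, in which the tool goes at most 50 mm and 8.59 degrees, less where a joint would pass 70% of its speed; a pose out of reach is approached as far as the arm can. A call with a number of a shift or a turn outside -1 to 1 is refused whole. A call with a gripper value outside its range is refused whole. The fingers move at their own pace and stop on an object; the grip force is fixed at half the most. Time passes only in rows, so rows that repeat a pose let the fingers close. It gives the time, the measured TCP pose, the force, the opening and the grip force at its end, in the units of the state.
- get_obs(): the state, without advancing time (a new reading comes with each control period).
- get_image(name): name is "side" or "top" or "wrist"; returns the picture (400x640x3 uint8, red, green, blue); there is no depth.
- camera_model(name): a dict with "fx", "fy", "cx", "cy" (pixels), "dist_coeffs" ([k1, k2, p1, p2, k3] as OpenCV has them; the pictures are not rectified), "origin" and "orientation" of the camera in the world; the wrist camera has in their place "tool_from_camera" (4x4, takes a point from camera to tool coordinates, whose origin is the TCP and whose axes are the flange's). Camera axes: x right, y down, z forward; pixel columns grow to the right and rows downward; lengths in mm; the calibration is good to about 2 mm. A picture is of the moment at which its call begins: read the wrist's pose just before it. camera_model takes no time and is no camera call.
- close_job(): hands the job in; it is judged then, once.
Trained networks look in the newest picture that a camera, given by its name, has taken for a name from the list of things; names that differ only in an ending like _2 or _b are one class to them, and where a whole thing is asked for, a point or a joint stands for the part that bears it (a point fixed in the world has none). Each returns a list of dicts, best first, with "confidence" (0 to 1); they miss things now and then, are a little off and sometimes report something else, mostly with a low value. They report only what shows in the picture. A call takes as long as a camera call.
- look_for(target, camera): "xyz" ([x, y, z] in mm, in the coordinates of the camera as it stood for that picture, good to about 4 mm: the middle of the surface that is visible of it).
- outline_of(target, camera): "mask" (400x640 bool, what is visible of it).
- pinpoint(target, camera): "xyz" ([x, y, z] in mm, in the coordinates of the camera as it stood for that picture, good to about 4 mm: a listed point, or the origin of a listed thing).
The state is a dict: "t": time; "qpos": joint angles; "qvel": joint speeds; "joint_torque": joint torques, N m; "ee_pos": TCP position; "orientation": TCP orientation; "ft_force": force on the tool from outside, world axes, zero at the start; "moment": the same for the moment, N m; "width": finger opening in mm; "grasp_force": force on a finger pad.
Only numpy, scipy, OpenCV 4.12 (cv2) and the standard library are available. Lean on these libraries where they do the work, as an engineer would, in place of code of your own. Each camera call takes 0.05 s, during which the arm holds its last target. There are 200 camera calls.

## Working session

There is one attempt and no reset: what is moved stays moved. The work goes in short steps, Python scripts to look and compute and a shell command to move; the robot and the scene stay as the last step left them, time stands still between calls to the robot, and variables do not carry over. Pictures are saved under pics/ and viewed, at most 12 in all, crops included, and the job is handed in when it is done.

```bash
ls; mkdir -p pics
cat > h.py <<'E'
import numpy as np, cv2
from scipy.spatial.transform import Rotation as R
from workcell import *
def cam(name, obs=None):
    m=camera_model(name)
    K=np.array([[m['fx'],0,m['cx']],[0,m['fy'],m['cy']],[0,0,1.]]);d=np.array(m['dist_coeffs'],float)
    T=np.eye(4)
    if name=='wrist':
        o=obs or get_obs(); B=np.eye(4);B[:3,:3]=R.from_rotvec(o['orientation']).as_matrix();B[:3,3]=o['ee_pos']
        T=B@np.array(m['tool_from_camera'])
    else:
        q=np.array(m['orientation'],float)
        T[:3,:3]=q if q.shape==(3,3) else R.from_rotvec(q).as_matrix()
        T[:3,3]=m['origin']
    return K,d,T
def w(T,p): return T[:3,:3]@np.array(p)+T[:3,3]
def ray(c,px):
    K,d,T=c; u=cv2.undistortPoints(np.array([[px]],float),K,d)[0,0]
    v=T[:3,:3]@np.array([u[0],u[1],1]);return T[:3,3],v/np.linalg.norm(v)
def onz(c,px,z):
    o,v=ray(c,px);return o+v*(z-o[2])/v[2]
def tri(rs):
    A=sum(np.eye(3)-np.outer(v,v) for o,v in rs);b=sum((np.eye(3)-np.outer(v,v))@o for o,v in rs)
    return np.linalg.solve(A,b)
def proj(c,P):
    K,d,T=c; Ti=np.linalg.inv(T)
    return cv2.projectPoints(np.array(P,float).reshape(-1,1,3),cv2.Rodrigues(Ti[:3,:3])[0],Ti[:3,3],K,d)[0][:,0]
def save(n,im): cv2.imwrite('pics/'+n+'.png',im[:,:,::-1])
E
python3 - <<'E'
from h import *
np.set_printoptions(precision=1,suppress=True)
for n in('side','top'):
    im=get_image(n);save(n+'0',im);c=cam(n);print(n,camera_model(n)['orientation'],c[2][:3,3])
    for t in('plate_rack','rack_mouth','copper_plate','steel_plate','parking_stand','stand_floor','cell','cell_floor','flask','petri_dish','copper_lug'):
        r=pinpoint(t,n);print(t,[(w(c[2],k['xyz']),round(k['confidence'],2)) for k in r[:2]])
print(get_obs()['t'],get_obs()['orientation'])
E
```

```text
pics
side [-0.4  2.4 -1.5] [177.3 715.3 585.4]
plate_rack [(array([ 535.5, -381. ,   -3.1]), 0.72)]
rack_mouth [(array([ 516.5, -344.5,   86.2]), 0.97)]
copper_plate [(array([ 483.6, -375.1,   92.1]), 0.51)]
steel_plate [(array([ 562.7, -344.2,   92.1]), 0.52)]
parking_stand [(array([ 638.8, -102. ,   -4.9]), 0.61)]
stand_floor [(array([636.6, -97.4,  49. ]), 0.7)]
cell [(array([540. , -37.3,  -1.4]), 0.6)]
cell_floor [(array([537.8, -40.9,  12.3]), 0.78)]
flask [(array([ 635.4, -209.4,    1.6]), 0.68)]
petri_dish [(array([ 443. , -156.3,   -5. ]), 0.58)]
copper_lug [(array([ 480.1, -380.5,  163.8]), 0.78)]
top [-2.1  2.2 -0.2] [ 401.  -200.7 1097.5]
plate_rack [(array([ 532.3, -376.6,   -1.3]), 0.7)]
rack_mouth [(array([ 514.5, -340.5,   90.1]), 0.89), (array([537.2, -41.8,   6.1]), 0.34)]
copper_plate [(array([ 480.7, -375.6,   89.5]), 0.43)]
steel_plate [(array([ 565.6, -340.8,   87.6]), 0.65)]
parking_stand [(array([640.3, -98. ,  -0.8]), 0.98)]
stand_floor [(array([638.2, -98.5,  51. ]), 0.72), (array([536.6, -40.9,  -0.8]), 0.66)]
cell [(array([539.1, -41.7,   0.1]), 0.83)]
cell_floor [(array([536.9, -41.8,   8.7]), 0.79)]
flask [(array([ 638.4, -205.9,   -1.3]), 0.81)]
petri_dish [(array([ 449.2, -161.8,   -0.3]), 0.7)]
copper_lug [(array([ 484.7, -374.4,  164.2]), 0.56)]
1.2 [-3.1 -0.4  0. ]
```

View pics/side0.png

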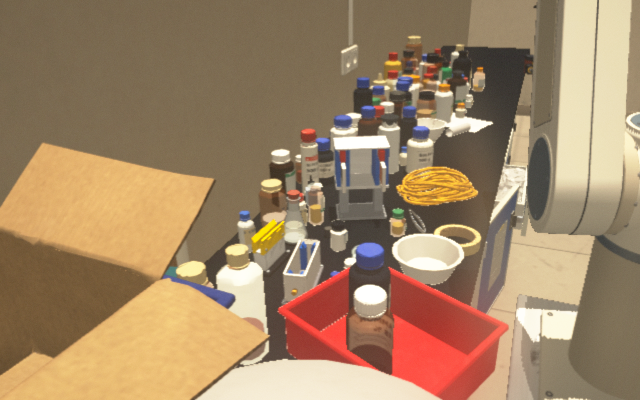

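View pics/top0.png

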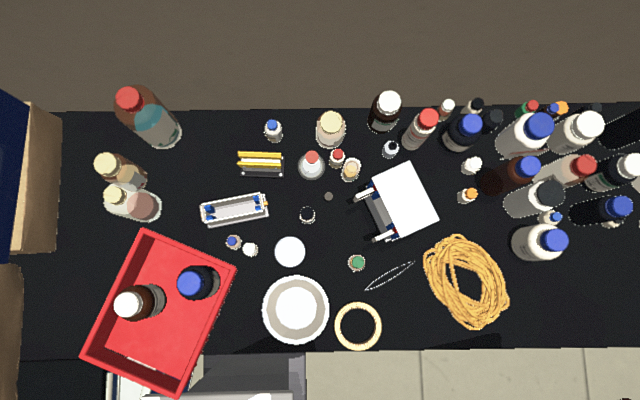

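The copper plate is in the channel nearer the robot, with its end at about top (380,238). The stand is at top (261,163), the cell at (235,208), the flask at (311,165) and the dish at (290,251). The plates come out toward world +y, slightly toward -x. These views are too coarse, so I'll use the wrist camera next.

```bash
cat >> h.py <<'E'
def go(pos,yaw=None,tilt=None):
    """rows' numbers to reach TCP pos, tool down, tool x at yaw(deg)"""
    o=get_obs();B=R.from_rotvec(o['orientation'])
    s=B.inv().apply(np.array(pos)-o['ee_pos'])/200
    if yaw is None: r=np.zeros(3)
    else:
        a=np.radians(yaw);D=R.from_matrix(np.array([[np.cos(a),np.sin(a),0],[np.sin(a),-np.cos(a),0],[0,0,-1]]))
        r=(B.inv()*D).as_rotvec(degrees=True)/30
    print('shift',s.round(4),'turn',r.round(4),'t',o['t'])
def yaw():
    m=R.from_rotvec(get_obs()['orientation']).as_matrix();return np.degrees(np.arctan2(m[1,0],m[0,0])),m[2,2]
E
python3 - <<'E'
from h import *
np.set_printoptions(precision=3,suppress=True)
print(camera_model('wrist'));print(yaw())
go([430,-330,330],27);go([390,-370,330],27)
E
```

```text
{'fx': 345.79458232067174, 'fy': 345.79458232067174, 'cx': 323.66432032721906, 'cy': 199.28758250653016, 'dist_coeffs': array([-0.019,  0.   ,  0.   ,  0.   ,  0.   ]), 'tool_from_camera': array([[  -0.001,   -0.969,   -0.247,   66.507],
       [   1.   ,   -0.   ,   -0.001,    0.618],
       [   0.001,   -0.247,    0.969, -144.722],
       [   0.   ,    0.   ,    0.   ,    1.   ]])}
(np.float64(14.312322709378137), np.float64(-0.9999999998968785))
shift [ 1.675 -0.995 -0.452] turn [-0.    -0.    -0.423] t 1.2
shift [ 1.432 -0.85  -0.452] turn [-0.    -0.    -0.423] t 1.2
```

```bash
python3 -m jog '0.8 -0.31 -0.45 0 0 -1 -0.5;0.8 -0.31 -0.45 0 0 -1 -0.5;0.8 -0.31 -0.45 0 0 -1 -0.5;0.8 -0.31 -0.45 0 0 -1 -0.5'; python3 -c "
from h import *
print(yaw());go([440,-270,330],90)"
```

```text
t: 1.6
ee_pos: [295.6, -504.8, 331.0]
orientation: [2.906, 1.192, 0.0]
ft_force: [0.6, -0.5, 0.3]
width: 66.1
grasp_force: 0.0
(np.float64(44.61010003036924), np.float64(-0.9999997395078024))
shift [ 1.3383 -0.3288  0.0045] turn [ 1.300e-03  6.000e-04 -1.513e+00] t 1.6
```

```bash
python3 -m jog '0.97 -0.24 0 0 0 -1 -0.5;0.97 -0.24 0 0 0 -1 -0.5;0.97 -0.24 0 0 0 -1 -0.5;0.97 -0.24 0 0 0 -1 -0.5;0.97 -0.24 0 0 0 -1 -0.5'; python3 -c "
from h import *
print(yaw());go([430,-270,330],105)"
```

```text
t: 2.1
ee_pos: [401.7, -331.8, 329.9]
orientation: [-2.497, -1.906, -0.002]
ft_force: [0.0, 0.2, 0.4]
width: 66.0
grasp_force: 0.0
(np.float64(74.73019760365183), np.float64(-0.9999990057344627))
shift [ 0.3351  0.055  -0.    ] turn [ 0.0016 -0.0022 -1.009 ] t 2.1
```

```bash
python3 -m jog '0.34 0.1 0 0 0 -1 -0.5;0.34 0.1 0 0 0 -1 -0.5;0.34 0.1 0 0 0 -1 -0.5;0.34 0.1 0 0 0 -1 -0.5;0.34 0.1 0 0 0 -1 -0.5'
cat > look.py <<'E'
import sys
from h import *
np.set_printoptions(precision=1,suppress=True)
o=get_obs();im=get_image('wrist');c=cam('wrist',o);save(sys.argv[1],im);print(yaw(),o['t'],o['ee_pos'])
for t in sys.argv[2:]:
    r=pinpoint(t,'wrist');print(t,[(w(c[2],k['xyz']),round(k['confidence'],2)) for k in r[:2]])
    m=outline_of(t,'wrist')
    if m:
        ys,xs=np.nonzero(m[0]['mask']);q=cv2.minAreaRect(np.c_[xs,ys].astype(np.float32));print('  mask',m[0]['confidence'],q[0],q[1],q[2])
E
python3 look.py w1 rack_mouth plate_rack copper_plate steel_plate copper_lug
```

```text
t: 2.6
ee_pos: [437.1, -276.5, 329.7]
orientation: [1.927, 2.481, -0.0]
ft_force: [1.1, 0.1, -0.7]
width: 66.1
grasp_force: 0.0
(np.float64(104.16315666547915), np.float64(-0.9999999778329043)) 2.6 [ 437.1 -276.5  329.7]
rack_mouth [(array([ 515.9, -342.9,   86.6]), 0.66)]
  mask 0.74 (391.0934753417969, 286.8179016113281) (138.47006225585938, 132.11143493652344) 83.48019409179688
plate_rack [(array([ 531.9, -382.4,   -0.3]), 0.92)]
  mask 0.87 (390.8144836425781, 286.8581237792969) (138.30931091308594, 132.89059448242188) 82.40535736083984
copper_plate [(array([ 482.7, -379.4,   91.5]), 0.85)]
  mask 0.95 (337.05023193359375, 254.68228149414062) (66.26644897460938, 12.55705738067627) 84.05313110351562
steel_plate [(array([ 565.8, -343.7,   88.1]), 0.91)]
  mask 0.86 (419.5862121582031, 229.83123779296875) (44.06620788574219, 14.872346878051758) 53.61564636230469
copper_lug [(array([ 480.9, -378. ,  160.8]), 0.7)]
  mask 0.78 (337.7131042480469, 254.3442840576172) (67.63019561767578, 13.127681732177734) 84.80557250976562
```

View pics/w1.png

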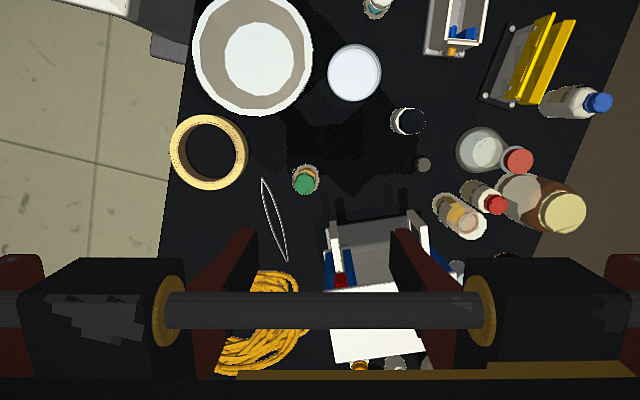

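The plates' white front ends show at about (333,240) and (413,232), with the copper plate's red lug at (340,280). The stand is at (530,60) and the cell is at the top, at (460,25). I'll shift so the rack's front comes to mid-picture, clear of the fingers.

```bash
python3 -m jog '-0.55 0.05 0 0 0 -0.42 -0.5;-0.55 0.05 0 0 0 -0.42 -0.5;-0.55 0.05 0 0 0 -0.42 -0.5;-0.55 0.05 0 0 0 -0.42 -0.5'; python3 look.py w2 rack_mouth plate_rack copper_plate steel_plate copper_lug; python3 -c "
import cv2
i=cv2.imread('pics/w2.png')[40:290,200:500];cv2.imwrite('pics/w2c.png',cv2.resize(i,None,fx=2.4,fy=2.4,interpolation=2))"
```

```text
t: 3.55
ee_pos: [474.1, -381.2, 328.9]
orientation: [-1.647, -2.674, -0.0]
ft_force: [0.8, -0.4, 0.0]
width: 65.6
grasp_force: 0.0
(np.float64(116.80329668108978), np.float64(-0.9999986351158202)) 3.55 [ 474.1 -381.2  328.9]
rack_mouth [(array([ 518.8, -343.8,   88.5]), 0.96)]
  mask 0.59 (385.1229248046875, 208.59088134765625) (145.33230590820312, 110.16339874267578) 3.2052156925201416
plate_rack [(array([ 536.2, -381.5,    0.2]), 0.64)]
  mask 0.59 (385.5440673828125, 208.57089233398438) (145.8907470703125, 110.0130615234375) 3.1363584995269775
copper_plate [(array([ 481.9, -377.5,   90.4]), 0.76)]
  mask 0.66 (334.0, 149.5) (47.0, 12.0) 90.0
steel_plate [(array([ 563.4, -344.7,   87. ]), 0.79)]
  mask 0.76 (423.6015319824219, 154.55996704101562) (47.48515701293945, 25.66697883605957) 88.56790161132812
copper_lug [(array([ 514.3, -343.4,   88.6]), 0.61)]
  mask 0.97 (333.5, 149.0) (48.0, 13.0) 90.0
```

View pics/w2c.png

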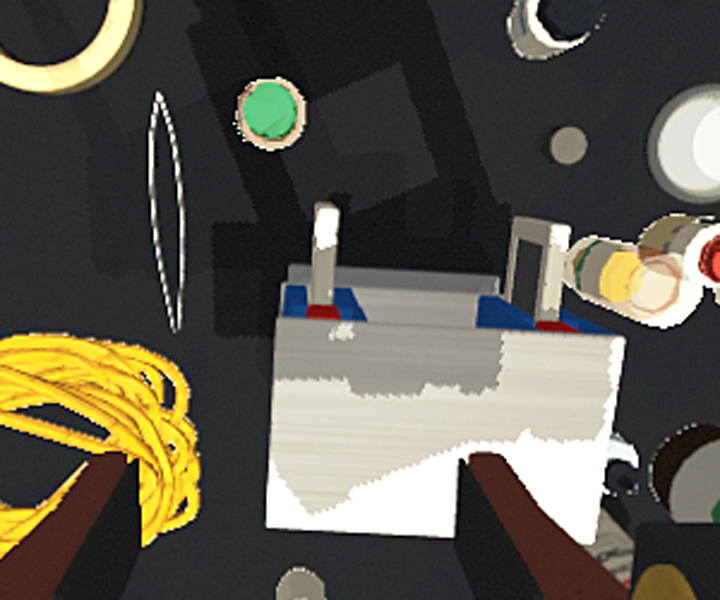

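Run:
```python
from h import *
np.set_printoptions(precision=1,suppress=True)
c=cam('wrist');print(c[2][:3,3],yaw())
f=lambda u,v:(200+u/2.4,40+v/2.4)
a,b=onz(c,f(326.5,204),150),onz(c,f(321.5,303),150)
print(a,b,np.degrees(np.arctan2(*(a-b)[1::-1])),np.linalg.norm(a-b))
for u,v in((315,204),(338,204),(310,303),(333,303)):print(onz(c,f(u,v),150))
l,r=onz(c,f(276,318),185),onz(c,f(624,338),185);print('roof',l,r,np.linalg.norm(l-r),np.degrees(np.arctan2(*(r-l)[1::-1])))
# w1 view ray to the outer end for height check, and top-edge line segmentation in w2
im=cv2.imread('pics/w2.png');g=im[120:170,322:352].astype(int)
for r in range(0,50,4):
    print(120+r,''.join('%4d'%x for x in g[r].mean(1)))
```

```text
[ 443.2 -320.7  474.6] (np.float64(116.92897377207302), np.float64(-0.9999999496568301))
[ 459.  -326.2  150. ] [ 474.8 -361.   150. ] 114.42747886568525 38.25888331596375
[ 455.  -328.2  150. ]
[ 462.9 -324.2  150. ]
[ 470.7 -363.1  150. ]
[ 478.8 -359.   150. ]
roof [ 459.5 -368.7  185. ] [ 573.3 -319.   185. ] 124.1853328443059 23.583550060140844
120   20  37  38  39  37  40  39  39  37  37  37  37  38  39  37  39  30  25  19  31  39  21  23  39  39  38  39  39  36  39
124   24  20  39  41  40  38  39  37  31  58  98  99  89  82  77  75  38  14  16  21  19  20  19  27  38  40  39  36  38  42
128   21  23  22  30  28  40  38  36  18 126 183 255 255 255 255 255 255 255 255 110   8  19  20  35  37  40  25  18  22  16
132   22  23  19  21  21  17  17  23  18 178 255 255 255 254 255 255 255 255 225  55   9  21  21  23  22  24  24  20  23  22
136   24  19  22  22  25  19  17   5  41 251 253 255 254 254 254 255 255 255 134  18  15  21  20  20  17  18  25  21  21  25
140   22  25  20  22  23  23  18   4  94 115 255 255 255 255 255 255 255 255 132   4  18  17  22  21  20  23  25  18  22  1
[... 176 characters left out ...]
151 150 151 151 151 156 117  38  17  21  22  22  22  18  21  20  20  22  21
152  110 108 108 109 111 107 106 106 132 140 151 150 151 150 150 153 148 111 105 105 106 108 107 107 106 108 106 106 103 105
156  108 107 102 108 112 113 111 119 128 142 150 152 149 150 150 152 150 104 102 103 105 106 104 102 105 104 103 103 103 101
160   55  54  56  55  49  77 164 138 128 145 150 151 150 151 147 165 136  66  46  57  60  58  57  56 112 155 154 151 150 147
164   57  61  61  55  56  46 152 148 130 149 154 153 152 150 151 150 114  65  54  58  58  59  62  58  54  45 131 166 162 161
168   72  73  73  72  74  73  61  44  42  47  43  46  45  43  44  43  46  48  64  72  69  68  68  66  69  55  52  53  91 151
```

Run:
```python
from h import *
np.set_printoptions(precision=1,suppress=True)
o=dict(orientation=[1.927,2.481,0],ee_pos=[437.1,-276.5,329.7]);c=cam('wrist',o)
print(proj(c,[[459,-326.2,140],[459,-326.2,150],[459,-326.2,160]]))
g=cv2.imread('pics/w1.png').mean(2)
for r in range(212,236,3): print(r,g[r,322:352].astype(int))
go([464,-337.1,230],114);go([464,-337.1,143],114)
```

```text
[[333.  232.7]
 [333.3 236.1]
 [333.6 239.7]]
212 [29 26 23 24 25 22 24 22 20 29 30 26 28 28 19 10 18 15 13 13 14 12  9 24
 22 25 22 22 24 25]
215 [25 23 23 23 23 25 25 21 23 26 27 20 27 28 11  8  9 12 17  9 16 13 12 11
 21 22 21 24 25 23]
218 [24 24 22 25 23 26 22 22 24 20 21 21 25 23 25 11  9 10 16 14 11 10  8 12
 13 21 28 23 22 26]
221 [24 22 24 21 25 23 20 51 69 91 95 92 94 97 42  7  5 10 12 10 16 12 14 12
 12 12  1 10 16  7]
224 [25 23 29 20 20 23 13 68 89 87 85 85 88 88 54 16  5 12 13 12 14 15 18 26
 26 31 41 42 53 65]
227 [24 21 20 20 29 25 33 59 84 87 87 84 86 86 90 67 68 70 72 69 70 70 70 70
 72 72 72 71 69 71]
230 [ 27  21   8 148 180 187  87  72  86  86  86  87  85  88  85  78  68  69
  70  69  69  70  70  71  70  71  72  70  69  69]
233 [ 23  23  15  31 160 176 128  83  82  85  84  85  84  85  85 108  74  69
  68  68  70  70  70  72  70  70  71  73  69  71]
shift [0.2 0.1 0.5] turn [0.  0.  0.1] t 4.1
shift [0.2 0.1 0.9] turn [0.  0.  0.1] t 4.1
```

Run:
```python
from h import *
o=dict(orientation=[1.927,2.481,0],ee_pos=[437.1,-276.5,329.7]);c=cam('wrist',o)
g=cv2.imread('pics/w1.png').mean(2)
print([(r,int(g[r,330:335].mean())) for r in range(217,262)])
print(proj(c,[[459,-326.2,90],[458,-325,90],[475,-361,150]]).round(1))
np.set_printoptions(precision=4,suppress=True)
go([464,-337.1,230],114);go([464,-337.1,143],114)
```

```text
[(217, 24), (218, 22), (219, 21), (220, 44), (221, 88), (222, 87), (223, 86), (224, 87), (225, 86), (226, 85), (227, 85), (228, 86), (229, 85), (230, 86), (231, 84), (232, 84), (233, 84), (234, 85), (235, 84), (236, 82), (237, 77), (238, 113), (239, 212), (240, 244), (241, 229), (242, 216), (243, 211), (244, 223), (245, 225), (246, 211), (247, 213), (248, 197), (249, 177), (250, 174), (251, 175), (252, 151), (253, 137), (254, 124), (255, 117), (256, 115), (257, 116), (258, 105), (259, 94), (260, 82), (261, 74)]
[[331.9 218.1]
 [331.3 216.9]
 [339.8 270.8]]
shift [0.2132 0.0517 0.4997] turn [0.0003 0.0005 0.0976] t 4.1
shift [0.2133 0.0517 0.9347] turn [0.0003 0.0005 0.0976] t 4.1
```

```bash
python3 -m jog '0.215 0.052 0.4 0 0 0.098 0.3;0.215 0.052 0.4 0 0 0.098 0.3;0.215 0.052 0.4 0 0 0.098 0.3;0.215 0.052 0.6 0 0 0.098 0.3;0.215 0.052 0.75 0 0 0.098 0.3;0.215 0.052 0.75 0 0 0.098 0.3'; python3 look.py w3 copper_plate; python3 -c "
import cv2
from h import *
i=cv2.imread('pics/w3.png');cv2.imwrite('pics/w3c.png',i[100:400])
go([464,-337.1,143],114)
print(proj(cam('wrist'),[[464,-337.1,150],[459,-326.2,150]]))"
```

```text
t: 4.7
ee_pos: [462.9, -336.8, 177.8]
orientation: [-1.709, -2.631, -0.0]
ft_force: [-0.1, 0.1, 0.1]
width: 30.8
grasp_force: 0.0
(np.float64(113.97299637155548), np.float64(-0.9999987390829362)) 4.7 [ 462.9 -336.8  177.8]
copper_plate [(array([ 482.9, -380.6,   91.2]), 0.97)]
  mask 0.93 (326.0, 245.0) (92.0, 14.0) 90.0
shift [ 0.0088 -0.0027  0.194 ] turn [ 0.0026  0.005  -0.0012] t 4.85
[[323.91721599 235.19123246]
 [323.63835437 213.96034321]]
```

View pics/w3c.png

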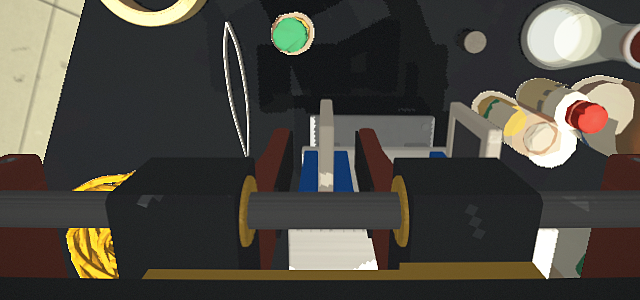

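The plate end lies between the open fingers, centred at about (326,245) in the full picture. I'll descend, close and check.

```bash
python3 -m jog '0.009 0.004 0.17 0 0 0 0.3;0.009 0.004 0.17 0 0 0 0.3;0.009 0.004 0.17 0 0 0 0.3;0.009 0.004 0.17 0 0 0 1;0.009 0.004 0.17 0 0 0 1;0.009 0.004 0.17 0 0 0 1;0.009 0.004 0.17 0 0 0 1;0.009 0.004 0.17 0 0 0 1'; python3 -c "
from h import *
o=get_obs();print(o['grasp_force'],o['width'],o['moment'],yaw())"
```

```text
t: 5.65
ee_pos: [464.2, -335.3, 146.5]
orientation: [1.711, 2.633, -0.0]
ft_force: [-1.1, 1.6, 6.3]
width: 7.8
grasp_force: 30.0
29.996109008789062 7.845956405419997 [ 0.04718956 -0.02390652 -0.04134452] (np.float64(113.97331482346038), np.float64(-0.9999993242715306))
```

```bash
python3 -m jog '0 0 -0.006 0 0 0 1;0.04 0 -0.006 0 0 0 1;0.08 0 -0.006 0 0 0 1;0.12 0 -0.006 0 0 0 1;0.16 0 -0.006 0 0 0 1'; python3 -c "
from h import *
o=get_obs();print(o['grasp_force'],o['width'],o['moment'],yaw())"
```

```text
t: 6.15
ee_pos: [450.3, -304.9, 146.8]
orientation: [-1.711, -2.634, -0.0]
ft_force: [-0.8, 0.7, 0.0]
width: 7.7
grasp_force: 30.0
29.99388188123703 7.718174499149286 [-0.02192442 -0.1710871  -0.02385256] (np.float64(113.98468624730134), np.float64(-0.9999998621550958))
```

```bash
python3 -m jog '0.06 0 0 0 0 0 1;0.12 0 0 0 0 0 1;0.18 0 0 0 0 0 1;0.24 0 0 0 0 0 1;0.3 0 0 0 0 0 1;0.36 0 0 0 0 0 1;0.4 0 0 0 0 0 1;0.4 0 0 0 0 0 1'; python3 look.py w4 copper_plate copper_lug stand_floor parking_stand; python3 -c "
from h import *
o=get_obs();print(o['grasp_force'],o['width'],o['moment'],o['ft_force'])"
```

```text
t: 6.95
ee_pos: [417.8, -231.7, 146.8]
orientation: [-1.71, -2.634, -0.0]
ft_force: [0.3, -0.1, -1.5]
width: 8.0
grasp_force: 30.0
(np.float64(114.01172084281968), np.float64(-0.9999999828833568)) 6.95 [ 417.8 -231.7  146.8]
copper_plate [(array([ 436.3, -276.5,   91.2]), 0.67)]
  mask 0.69 (322.5, 290.5) (159.0, 33.0) 90.0
copper_lug []
  mask 0.55 (323.0, 290.5) (157.0, 30.0) 90.0
stand_floor []
  mask 0.95 (602.9999389648438, 155.99998474121094) (125.99998474121094, 71.99998474121094) 90.0
parking_stand [(array([ 640.2, -100.9,   -2.6]), 0.77)]
  mask 0.91 (603.4999389648438, 155.99998474121094) (123.99998474121094, 70.99998474121094) 90.0
29.9938702583313 7.506707887184836 [ 0.05208418 -0.11966622 -0.01784277] [-0.07359463  1.01469507 -0.23918533]
```

View pics/w4.png

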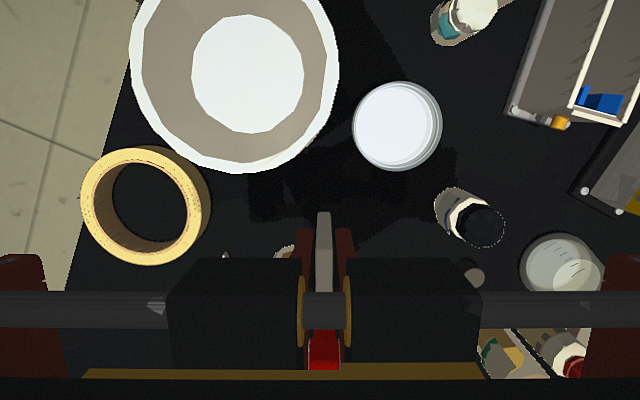

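The plate is out of the rack, gripped near its end with its top at about (324,215–290) and the red lug behind the fingers. I'll lift it and look at the stand and cell.

```bash
python3 -m jog '0 0 -0.7 0 0 0 1;0 0 -0.7 0 0 0 1;0 0 -0.7 0 0 0 1;0 0 -0.7 0 0 0 1' | head -2; python3 -c "
from h import *
go([590,-150,285],90)"
```

```text
t: 7.8
ee_pos: [421.1, -234.5, 292.4]
shift [0.0432 0.9432 0.0421] turn [0.0148 0.0135 0.7987] t 7.8
```

```bash
python3 -m jog '0.04 0.94 0.02 0 0 0.8 1;0.04 0.94 0.02 0 0 0.8 1;0.04 0.94 0.02 0 0 0.8 1;0.04 0.94 0.02 0 0 0.8 1;0.04 0.94 0.02 0 0 0.8 1;0.04 0.94 0.02 0 0 0.8 1' | head -2;python3 look.py w5 stand_floor parking_stand cell cell_floor
```

```text
t: 8.4
ee_pos: [586.5, -148.5, 281.0]
(np.float64(90.0052564218493), np.float64(-0.9999960637398496)) 8.4 [ 586.5 -148.5  281. ]
stand_floor [(array([ 636.5, -100.8,   50.9]), 0.76)]
  mask 0.61 (368.7622985839844, 126.61474609375) (46.53537368774414, 93.61396026611328) 5.19442892074585
parking_stand [(array([638.6, -99.5,   0.3]), 0.79)]
  mask 0.94 (369.365478515625, 127.38323974609375) (46.38182830810547, 94.04610443115234) 4.085616588592529
cell [(array([533.2, -42.5,   1.3]), 0.78)]
  mask 0.72 (278.01922607421875, 67.59616088867188) (147.0871124267578, 52.75524139404297) 78.69007110595703
cell_floor [(array([538. , -42. ,   9.4]), 0.83)]
  mask 0.85 (277.9194641113281, 67.68042755126953) (146.95216369628906, 51.72495651245117) 78.51800537109375
```

View pics/w5.png

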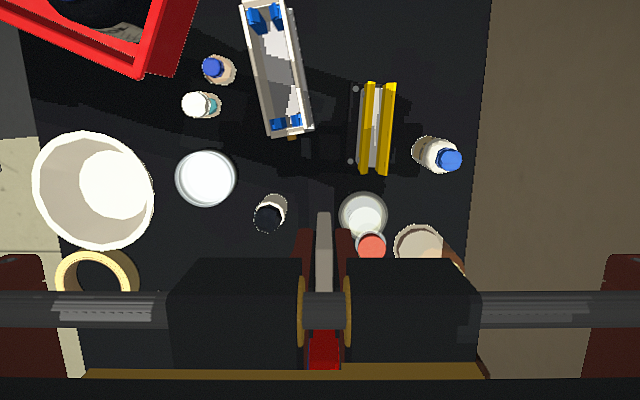

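The stand's yellow jaws are at about (378,128), running nearly vertically in the picture. The cell is at (277,68) with blue guides at (265,18) and (286,122). The flask is at (364,215), and the held plate's end at (324,215). Next I'll measure the jaw and guide edges.

Run:
```python
from h import *
np.set_printoptions(precision=1,suppress=True)
c=cam('wrist');im=cv2.imread('pics/w5.png')
h=cv2.cvtColor(im,cv2.COLOR_BGR2HSV)
ym=((h[...,0]>18)&(h[...,0]<34)&(h[...,1]>130)&(h[...,2]>60)).astype(np.uint8)
def runs(row):
    d=np.diff(np.r_[0,row,0]);return list(zip(np.nonzero(d>0)[0],np.nonzero(d<0)[0]))
for r in range(78,182,8): print(r,[(int(a+345),int(b+345)) for a,b in runs(ym[r,345:410]) if b-a>2])
print(h[100,355:402])
bm=((h[...,0]>100)&(h[...,0]<130)&(h[...,1]>120)&(h[...,2]>50)).astype(np.uint8); bm[:,:240]=0;bm[:,315:]=0;bm[150:]=0
for r in list(range(4,40,4))+list(range(108,136,3)): print(r,[(int(a),int(b)) for a,b in runs(bm[r]) if b-a>2])
# end of held plate
g=im.mean(2);print([(r,int(g[r,320:327].mean())) for r in range(206,235,1)]);print(g[225,310:335].astype(int))
```

```text
78 []
86 []
94 []
102 []
110 []
118 []
126 []
134 []
142 []
150 []
158 []
166 []
174 []
[[143  34  30]
 [ 90  49  26]
 [130  28  27]
 [114  43  30]
 [143  46  22]
 [ 20  20 112]
 [ 20  14 110]
 [120   2 107]
 [ 23 209 123]
 [ 24 255 120]
 [ 24 255 114]
 [ 24 255 187]
 [ 24 255 203]
 [ 24 255 202]
 [ 24 255 178]
 [ 24 255 173]
 [ 24 255 175]
 [ 24 255 172]
 [ 24 255 174]
 [110   3 225]
 [ 21  15 220]
 [ 25  22 213]
 [ 20  21 215]
 [ 24  22 219]
 [ 24  19 137]
 [105   4 143]
 [ 22 101 134]
 [ 24 255 118]
 [ 24 255 117]
 [ 24 255 125]
 [ 24 255 170]
 [ 24 255 166]
 [ 24 255 165]
 [ 24 255 165]
 [ 24 255 164]
 [ 24 255 162]
 [ 24 255 158]
 [ 24 255 194]
 [ 24 255 219]
 [ 24 255 193]
 [118 255  27]
 [113  96  24]
 [105  46  22]
 [130  31  25]
 [140  35  22]
 [143  46  22]
 [ 75  43  24]]
4 []
8 []
12 []
16 []
20 []
24 []
28 []
32 []
36 []
108 []
111 []
114 []
117 []
120 []
123 []
126 []
129 []
132 []
135 []
[(206, 36), (207, 37), (208, 36), (209, 37), (210, 33), (211, 48), (212, 100), (213, 113), (214, 108), (215, 109), (216, 108), (217, 109), (218, 108), (219, 108), (220, 108), (221, 108), (222, 108), (223, 108), (224, 108), (225, 108), (226, 108), (227, 109), (228, 108), (229, 108), (230, 108), (231, 108), (232, 108), (233, 109), (234, 108)]
[ 38  39  37  36  37  30  48 106 109 108 108 109 108 107 107 108 108 109
 108 110 115  62  36  35  23]
```

```bash
python3 -c "
import cv2
i=cv2.imread('pics/w5.png');a=cv2.resize(i[0:185,230:410],None,fx=3.2,fy=3.2,interpolation=2);cv2.imwrite('pics/w5c.png',a)"
```

```text
(no output)
```

View pics/w5c.png

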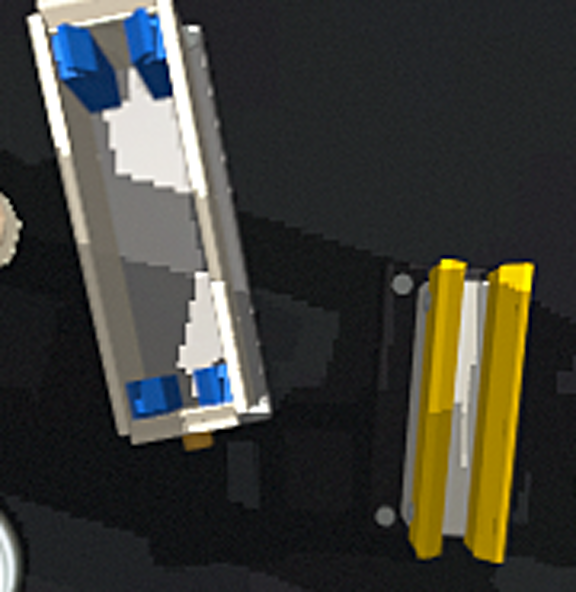

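```bash
cat > runs.py <<'E'
import numpy as np
def runs(row):
    d=np.diff(np.r_[0,row.astype(int),0]);return [(int(a),int(b)) for a,b in zip(np.nonzero(d>0)[0],np.nonzero(d<0)[0]) if b-a>2]
E
python3 - <<'E'
from h import *; from runs import runs
np.set_printoptions(precision=1,suppress=True)
c=cam('wrist');im=cv2.imread('pics/w5.png');h=cv2.cvtColor(im,cv2.COLOR_BGR2HSV)
ym=(h[...,0]>18)&(h[...,0]<34)&(h[...,1]>150)&(h[...,2]>60);ym[:,:345]=0;ym[:,415:]=0
E=[]
for r in range(88,168,4):
    q=runs(ym[r])
    if len(q)==2: E.append([r,*q[0],*q[1]])
E=np.array(E,float);print(len(E),E[0],E[-1])
for i,z in((1,81),(2,81),(2,72),(3,50),(4,81)):
    P=np.array([onz(c,(e[i]-.5,e[0]),z) for e in E]);k=np.polyfit(P[:,1],P[:,0],1)
    print(i,z,'x at y=-99:',np.polyval(k,-99),'yaw',90-np.degrees(np.arctan(k[0])),'res',np.std(P[:,0]-np.polyval(k,P[:,1])))
ys=np.nonzero(ym[:,345:415].any(1))[0];print('rows',ys.min(),ys.max())
for rr,cc in((ys.min(),385),(ys.max(),375)): print(onz(c,(cc,rr),81))
print('plate end in view',onz(c,(324,211.5),285-143+150),get_obs()['ee_pos'])
E
```

```text
20 [ 88. 364. 375. 383. 396.] [164. 358. 368. 376. 389.]
1 81 x at y=-99: 622.5373374770853 yaw 86.51062976385725 res 0.3556869634499154
2 81 x at y=-99: 632.676970370042 yaw 86.6490735843783 res 0.2843421796411015
2 72 x at y=-99: 633.9085778652558 yaw 86.64907358437813 res 0.2917196556764756
3 50 x at y=-99: 645.284905249122 yaw 86.77382548932819 res 0.30027478306346383
4 81 x at y=-99: 653.2686434868909 yaw 86.98397602686744 res 0.27540627771276066
rows 81 379
[644.8 -54.8  81. ]
[ 647.2 -393.9   81. ]
plate end in view [ 586.2 -122.8  292. ] [ 586.5 -149.6  283.2]
```

Run:
```python
from h import *; from runs import runs
np.set_printoptions(precision=2,suppress=True)
o=dict(get_obs());print(o['ee_pos'],yaw())
o['ee_pos']=[586.5,-148.5,281.0];c=cam('wrist',o);im=cv2.imread('pics/w5.png').mean(2)
for z in(219,224.5,230):print(onz(c,(323.8,211.3),z))
print([(r,int(im[r,320:327].mean())) for r in range(230,300,2)])
for r in (214,225,240,260,280):print(r,im[r,306:346].astype(int))
a=np.radians(86.7);f=np.array([np.cos(a),np.sin(a)])
print(proj(c,[[586.5,-138,224.5],[586.5,-138,284.5],[586.5,-136,284.5]]))
```

```text
[ 586.51 -149.55  283.16] (np.float64(89.92482092098477), np.float64(-0.999999940610015))
[ 586.14 -142.32  219.  ]
[ 586.14 -140.72  224.5 ]
[ 586.14 -139.12  230.  ]
[(230, 108), (232, 108), (234, 108), (236, 109), (238, 109), (240, 108), (242, 109), (244, 108), (246, 108), (248, 109), (250, 127), (252, 129), (254, 130), (256, 129), (258, 128), (260, 129), (262, 128), (264, 128), (266, 129), (268, 129), (270, 128), (272, 128), (274, 128), (276, 128), (278, 128), (280, 128), (282, 128), (284, 128), (286, 128), (288, 128), (290, 133), (292, 54), (294, 48), (296, 50), (298, 56)]
214 [ 34  36  31  36  36  37  36  38  38  39  31  88 112 111 109 108 108 110
 108 108 109 109 109 117  79  37  35  42  21  25  21  13  76  93  88 123
 137 169 196 204]
225 [ 33  31  30  39  38  39  37  36  37  30  48 106 109 108 108 109 108 107
 107 108 108 109 108 110 115  62  36  35  23  22  24  26  23  16  41  92
  90 135 141 149]
240 [ 40  40  40  37  41  40  27  25  24  15 110 112 109 109 108 109 109 110
 107 107 107 107 108 108 110 116  46  14  25  27  39  42  39  40  43  43
  39  42  43  43]
260 [ 42  40  39  42  29  22  24  21  11  89 125 127 129 127 131 129 129 128
 128 128 128 129 128 131 127 129 100  32  15  24  20  30  42  38  41  41
  39  42  40  44]
280 [ 38  44  37  24  23  24  21  18  13  57 124 128 129 129 129 127 129 128
 127 129 127 129 129 129 129 131  77  23  15  22  26  22  21  29  42  41
  38  61  67  68]
[[324.39 206.97]
 [324.7  243.82]
 [324.7  239.5 ]]
```

```bash
python3 -c "
from h import *
np.set_printoptions(precision=4,suppress=True)
go([641.7,-52.4,283],86.7)"
```

```text
shift [0.4861 0.2753 0.0009] turn [0.0006 0.0002 0.1075] t 8.85
```

```bash
python3 -m jog '0.486 0.275 0 0 0 0.108 1;0.486 0.275 0 0 0 0.108 1;0.486 0.275 0 0 0 0.108 1;0.486 0.275 0.2 0 0 0.108 1;0.486 0.275 0.4 0 0 0.108 1;0.486 0.275 0.55 0 0 0.108 1;0.486 0.275 0.55 0 0 0.108 1;0.486 0.275 0.55 0 0 0.108 1'; python3 -c "
from h import *
np.set_printoptions(precision=4,suppress=True)
print(yaw())
for n in ('side','top'):
  save(n+'1',get_image(n))
  print(outline_of('copper_plate',n)[0]['mask'].nonzero()[0].mean(), [w(cam(n)[2],k['xyz']) for k in pinpoint('copper_plate',n)[:1]])
go([641.7,-52.4,106.5],86.7)
o=get_obs();print(o['ft_force'],o['ee_pos'])
i=cv2.imread('pics/side1.png')[190:300,210:350];j=cv2.imread('pics/top1.png')[110:235,190:340]
cv2.imwrite('pics/st1.png',np.hstack([cv2.resize(i,(420,400),interpolation=2),cv2.resize(j,(380,400),interpolation=2)]))
"
```

```text
t: 9.65
ee_pos: [641.9, -52.3, 173.3]
orientation: [-2.284, -2.157, 0.001]
ft_force: [0.5, 0.4, -0.8]
width: 7.7
grasp_force: 30.0
(np.float64(86.7179926360677), np.float64(-0.9999998358211839))
197.2581926514399 [array([640.0572, -97.0214, 116.3955])]
148.33394495412844 [array([640.2236, -99.2804, 118.2412])]
shift [-0.0018 -0.006   0.3402] turn [0.0051 0.0002 0.001 ] t 9.95
[-0.2742  0.0077 -0.8935] [642.7318 -52.0824 174.55  ]
```

```bash
python3 -m jog '0 -0.002 0.1 0 0 0 1;0 -0.002 0.15 0 0 0 1;0 -0.002 0.19 0 0 0 1;0 -0.002 0.23 0 0 0 1;0 -0.002 0.26 0 0 0 1;0 -0.002 0.26 0 0 0 1';python3 -c "
from h import *
o=get_obs();print(o['ft_force'],o['ee_pos'],o['moment'])"
```

```text
t: 10.55
ee_pos: [641.0, -51.8, 120.0]
orientation: [-2.283, -2.156, 0.002]
ft_force: [0.2, -0.2, -1.6]
width: 7.8
grasp_force: 30.0
[ 0.1920954  -0.19578334 -1.561868  ] [641.04980562 -51.83237902 119.97122324] [-0.02443741 -0.11891927  0.04136239]
```

```bash
python3 -m jog '0 0 0.025 0 0 0 1;0 0 0.045 0 0 0 1;0 0 0.06 0 0 0 1;0 0 0.06 0 0 0 1'
```

```text
t: 10.95
ee_pos: [641.3, -51.8, 108.4]
orientation: [-2.283, -2.157, 0.001]
ft_force: [-0.5, 0.1, -0.9]
width: 7.7
grasp_force: 30.0
```

```bash
python3 -c "
from h import *
o=get_obs();print(o['ft_force'],o['ee_pos'],o['moment'])"
```

```text
[-0.50579921  0.0900342  -0.8936766 ] [641.26659532 -51.8478389  108.41447506] [ 0.03980958 -0.06370973  0.01560511]
```

```bash
python3 -m jog '0 0 0.007 0 0 0 1;0 0 0.012 0 0 0 1;0 0 0.018 0 0 0 1;0 0 0.018 0 0 0 1'
```

```text
t: 11.35
ee_pos: [641.8, -51.9, 106.6]
orientation: [2.284, 2.157, 0.001]
ft_force: [-3.6, 0.6, 9.4]
width: 8.0
grasp_force: 30.0
```

Contact with the groove floor comes at the expected height. I'll release and rise.

```bash
python3 -m jog '0 0 0.012 0 0 0 0.5;0 0 0.012 0 0 0 0.5;0 0 0.012 0 0 0 0.5;0 0 -0.2 0 0 0 0.5;0 0 -0.4 0 0 0 0.5;0 0 -0.65 0 0 0 0.5;0 0 -0.85 0 0 0 0.5;0 0 -0.85 0 0 0 0.5'; python3 -c "
from h import *
np.set_printoptions(precision=4,suppress=True)
go([560,-130,290],92)"
```

```text
t: 12.15
ee_pos: [644.8, -52.2, 282.1]
orientation: [2.278, 2.151, 0.012]
ft_force: [-0.2, -0.4, 0.1]
width: 22.0
grasp_force: 0.0
shift [-0.4125 -0.4006 -0.0438] turn [ 0.0214  0.0019 -0.1756] t 12.15
```

```bash
python3 -m jog '-0.36 -0.4 -0.02 0 0 -0.1 0.5;-0.36 -0.4 -0.02 0 0 -0.1 0.5;-0.36 -0.4 -0.02 0 0 -0.1 0.5;-0.36 -0.4 -0.02 0 0 -0.1 0.5;-0.36 -0.4 -0.02 0 0 -0.1 0.5'|head -2; python3 look.py w6 copper_plate copper_lug cell cell_floor; python3 -c "
import cv2
i=cv2.imread('pics/w6.png')[0:230,220:460];cv2.imwrite('pics/w6c.png',cv2.resize(i,None,fx=2.6,fy=2.6,interpolation=2))"
```

```text
t: 12.65
ee_pos: [558.3, -119.0, 279.0]
(np.float64(89.75316807209228), np.float64(-0.9999999139902601)) 12.65 [ 558.3 -119.   279. ]
copper_plate [(array([ 638.7, -102.4,   50.6]), 0.76)]
  mask 0.6 (411.1970520019531, 160.96908569335938) (33.844661712646484, 119.31918334960938) 5.8263421058654785
copper_lug [(array([ 640.9, -100.1,  121.9]), 0.96)]
  mask 0.92 (410.8487548828125, 160.8825225830078) (33.13406753540039, 119.42070007324219) 5.8263421058654785
cell [(array([530.2, -40.1,   1.1]), 0.62)]
  mask 0.87 (304.2323913574219, 97.64205169677734) (139.03671264648438, 48.551513671875) 77.98851776123047
cell_floor [(array([534.6, -39.3,  10.3]), 0.77)]
  mask 0.62 (304.5635986328125, 97.18431854248047) (140.62396240234375, 49.923213958740234) 77.7576675415039
```

View pics/w6c.png

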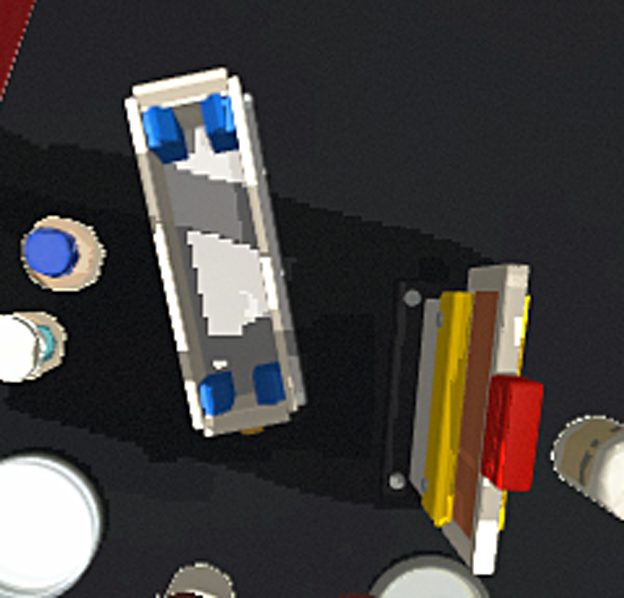

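The plate stands upright in the groove with the copper face showing, and its red lug is at crop (520,435), which is full (420,167). The cell is at crop (210,255) with its blue guide pairs at (190,125) and (243,388). I'll refine both from edge profiles.

Run:
```python
from h import *; from runs import runs
np.set_printoptions(precision=1,suppress=True,linewidth=200)
im=cv2.imread('pics/w6.png');h=cv2.cvtColor(im,cv2.COLOR_BGR2HSV)
rm=((h[...,0]<6)|(h[...,0]>174))&(h[...,1]>150)&(h[...,2]>40);rm[:,:380]=0;rm[:,450:]=0;rm[:130]=0;rm[200:]=0
for r in range(142,194,4): print(r,runs(rm[r]),h[r,405:432,2])
g=im.mean(2).astype(int)
for r in (70,80,90,100,110,120,130): print(r,'from',265,g[r,265:340])
bm=(h[...,0]>100)&(h[...,0]<125)&(h[...,1]>150)&(h[...,2]>60);bm[:,:265]=0;bm[:,340:]=0
for r in list(range(34,66,2))+list(range(138,164,2)): print(r,runs(bm[r]))
print(get_obs()['ee_pos'],yaw())
```

```text
142 [] [104 100 101 105 110 128 195 217 210 208 209 205 206 202 237  51  46  41  43  42  36  42  42  38  40  41  39]
146 [(409, 426)] [104 100 100 108 101 103 102 105 104 105 103 106 108 106 106 107 110 111 115  95  80  60  43  43  41  39  40]
150 [(408, 429)] [102  99 105  98 116 101 114 139  99  96 137 154 194 195 193 192 193 188 186 187 186 187 192 195  39  45  39]
154 [(408, 429)] [102 100 108  99 117 121  96 160  94 103 160 162 202 192 191 191 187 188 188 184 184 191 181 102  43  40  38]
158 [(407, 428)] [101 104 101 112 101 117 130 119  92 132 164 192 192 191 189 188 188 187 185 185 185 190 193  45  40  40  41]
162 [(407, 428)] [102 106  99 119 111 104 129  94 102 159 149 199 192 189 188 189 186 185 184 187 188 183  99  42  39  40  42]
166 [(406, 427)] [107 106 109 108 117 110 106  93 129 167 161 193 190 186 186 187 184 185 186 183 187 194  43  42  41  41  43]
170 [(406, 427)] [108 101 117 108 103 153 111 117 255 170 191 189 185 186 187 184 185 180 184 188 184  90  43  39  42  40  40]
174 [(405, 426)] [105 107 108 115 122 116  98 202 255 176 185 188 187 187 185 183 182 182 184 
[... 2702 characters left out ...]
  88  87  53  21  15  18  17  21  14]
34 []
36 []
38 [(299, 309)]
40 [(297, 309)]
42 [(277, 286), (298, 309)]
44 [(275, 287), (298, 310)]
46 [(275, 288), (298, 310)]
48 [(275, 289), (299, 310)]
50 [(276, 290), (299, 311)]
52 [(277, 291), (300, 311)]
54 [(277, 291), (302, 311)]
56 [(277, 291), (302, 311)]
58 [(279, 292)]
60 [(281, 292)]
62 []
64 []
138 []
140 [(321, 327)]
142 [(318, 328)]
144 [(300, 309), (317, 328)]
146 [(298, 309), (318, 328)]
148 [(297, 310), (318, 329)]
150 [(297, 310), (318, 329)]
152 [(297, 310), (319, 330)]
154 [(297, 310), (319, 327)]
156 [(298, 309)]
158 [(298, 306)]
160 []
162 []
[ 557.8 -118.9  279.1] (np.float64(89.76316448165905), np.float64(-0.9999999896408671))
```

Run:
```python
from h import *
np.set_printoptions(precision=2,suppress=True,linewidth=200)
o=dict(get_obs());o['ee_pos']=[558.3,-119.0,279.0];c=cam('wrist',o)
L=[(274.4,70),(276.6,80),(279,90),(281,100),(283,110),(285,120),(287.1,130)]
R_=[(318.8,70),(320.3,80),(322.0,90),(324,100),(326,110),(327.8,120)]
LI=[(278.6,70),(280.6,80),(282.7,90),(284.8,100),(287,110),(289,120),(291,130)]
RI=[(313,70),(316.3,80),(318,90),(319.7,100),(321.7,110),(324,120)]
K=[]
for S in(L,R_,LI,RI):
    P=np.array([onz(c,s,70) for s in S]);k=np.polyfit(P[:,1],P[:,0],1);K.append(k);print(np.polyval(k,-41),90-np.degrees(np.arctan(k[0])))
# profile along centreline
k=(K[0]+K[1])/2
g=cv2.imread('pics/w6.png').mean(2).astype(np.float32)
ys=np.r_[np.arange(15,45,1.),np.arange(-125,-85,1.)]
for off in(-9,0,9):
    P=[[np.polyval(k,y)+off,y,70] for y in ys];uv=proj(c,P).astype(np.float32)
    v=cv2.remap(g,uv[:,0].reshape(-1,1),uv[:,1].reshape(-1,1),1)[:,0].astype(int)
    print(off);print([(int(a),int(b)) for a,b in zip(ys,v)])
# lug: right & left edges of the top face z=136
rr=[(429,150),(428,158),(427,166),(426,174),(425.2,182)];ll=[(415.8,150),(414.5,158),(413.2,166)]
for S in(rr,):
    P=np.array([onz(c,(s[0]-.5,s[1]),136) for s in S]);kk=np.polyfit(P[:,1],P[:,0],1);print('lug right',np.polyval(kk,-99),90-np.degrees(np.arctan(kk[0])))
print('lug far/near',onz(c,(420,145.8),136),onz(c,(419,188.5),136))
```

```text
515.9450827931987 100.42320099233677
558.4697662339203 100.49239468819655
519.8282390659042 100.45307478319305
554.2835066654012 101.75118852577484
-9
[(15, 202), (16, 201), (17, 199), (18, 195), (19, 248), (20, 254), (21, 223), (22, 82), (23, 25), (24, 33), (25, 36), (26, 35), (27, 35), (28, 37), (29, 36), (30, 36), (31, 35), (32, 34), (33, 36), (34, 36), (35, 33), (36, 34), (37, 35), (38, 35), (39, 34), (40, 36), (41, 35), (42, 35), (43, 37), (44, 36), (-125, 39), (-124, 40), (-123, 40), (-122, 31), (-121, 23), (-120, 23), (-119, 21), (-118, 19), (-117, 19), (-116, 18), (-115, 17), (-114, 18), (-113, 16), (-112, 17), (-111, 16), (-110, 16), (-109, 17), (-108, 7), (-107, 68), (-106, 120), (-105, 128), (-104, 124), (-103, 122), (-102, 120), (-101, 123), (-100, 115), (-99, 78), (-98, 52), (-97, 52), (-96, 55), (-95, 53), (-94, 53), (-93, 54), (-92, 55), (-91, 55), (-90, 54), (-89, 55), (-88, 54), (-87, 51), (-86, 49)]
0
[(15, 251), (16, 214), (17, 197), (18, 200), (19, 197), (20, 209), (21, 251), (22, 251), (23, 168), (24, 36), (25, 33), (26, 34), (27, 35), (28, 35), (29, 36), (30, 36
[... 812 characters left out ...]
, (33, 33), (34, 34), (35, 36), (36, 36), (37, 33), (38, 36), (39, 35), (40, 34), (41, 35), (42, 36), (43, 36), (44, 36), (-125, 23), (-124, 23), (-123, 24), (-122, 23), (-121, 23), (-120, 24), (-119, 23), (-118, 23), (-117, 23), (-116, 23), (-115, 23), (-114, 21), (-113, 18), (-112, 18), (-111, 17), (-110, 20), (-109, 21), (-108, 17), (-107, 16), (-106, 16), (-105, 9), (-104, 57), (-103, 119), (-102, 128), (-101, 123), (-100, 121), (-99, 121), (-98, 123), (-97, 126), (-96, 89), (-95, 57), (-94, 51), (-93, 53), (-92, 54), (-91, 54), (-90, 52), (-89, 54), (-88, 54), (-87, 55), (-86, 55)]
lug right 644.1769315535524 87.0148326540041
lug far/near [637.71 -80.37 136.  ] [ 639.12 -116.55  136.  ]
```

```bash
python3 -c "
from h import *
np.set_printoptions(precision=4,suppress=True)
go([638.7,-98.6,190],86.9)"
```

```text
shift [0.1032 0.4043 0.4456] turn [-0.0003 -0.0001  0.0954] t 13.1
```

```bash
python3 -m jog '0.103 0.404 0 0 0 0.095 0.1;0.103 0.404 0 0 0 0.095 0.1;0.103 0.404 0.2 0 0 0.095 0.1;0.103 0.404 0.4 0 0 0.095 0.1;0.103 0.404 0.44 0 0 0.095 0.1;0.103 0.404 0.44 0 0 0.095 0.1;0.103 0.404 0.44 0 0 0.095 0.1'; python3 -c "
from h import *
np.set_printoptions(precision=4,suppress=True)
go([638.7,-98.6,133],86.9)"
```

```text
t: 13.8
ee_pos: [639.5, -99.2, 193.0]
orientation: [2.28, 2.159, 0.002]
ft_force: [0.6, 0.0, -0.1]
width: 39.4
grasp_force: 0.0
shift [ 0.003  -0.0046  0.3001] turn [ 0.0043  0.0005 -0.0008] t 13.8
```

```bash
python3 -m jog '0.003 -0.003 0.12 0 0 0 0.1;0.003 -0.003 0.22 0 0 0 0.1;0.003 -0.003 0.3 0 0 0 0.1;0.003 -0.003 0.3 0 0 0 0.1;0.003 -0.003 0.3 0 0 0 1;0.003 -0.003 0.3 0 0 0 1;0.003 -0.003 0.3 0 0 0 1;0.003 -0.003 0.3 0 0 0 1'
```

```text
t: 14.6
ee_pos: [638.4, -98.4, 132.1]
orientation: [2.28, 2.159, 0.001]
ft_force: [0.1, -0.7, 4.9]
width: 11.6
grasp_force: 30.0
```

```bash
python3 -m jog '0 0 -0.06 0 0 0 1;0 0 -0.14 0 0 0 1;0 0 -0.25 0 0 0 1;0 0 -0.4 0 0 0 1;0 0 -0.4 0 0 0 1;0 0 -0.4 0 0 0 1'; python3 -c "
from h import *
np.set_printoptions(precision=4,suppress=True)
go([537.2,-41.1,210],100.4)"
```

```text
t: 15.2
ee_pos: [638.2, -98.4, 212.7]
orientation: [2.28, 2.159, 0.002]
ft_force: [-1.5, 0.1, -0.2]
width: 11.5
grasp_force: 30.0
shift [ 0.2586 -0.5199  0.0125] turn [ 0.004   0.0009 -0.4506] t 15.2
```

```bash
python3 -m jog '0.258 -0.52 0 0 0 -0.45 1;0.258 -0.52 0 0 0 -0.45 1;0.258 -0.52 0 0 0 -0.45 1;0.258 -0.52 0 0 0 -0.45 1;0.258 -0.52 0.2 0 0 -0.45 1;0.258 -0.52 0.2 0 0 -0.45 1;0.258 -0.52 0.2 0 0 -0.45 1'; python3 -c "
from h import *
np.set_printoptions(precision=4,suppress=True)
o=get_obs();im=get_image('wrist');save('w7',im);o2=get_obs();print(o['ee_pos'],o2['ee_pos'],yaw())
c=cam('wrist',o2)
a=np.radians(100.4);f=np.array([np.cos(a),np.sin(a),0]);n=np.array([f[1],-f[0],0]);C=np.array([537.15,-41.05,0])
zt=o2['ee_pos'][2]-82.1+60
print('zt',zt,'plate end top pred',proj(c,[o2['ee_pos']*np.array([1,1,0])+55*f+s*4*n+[0,0,zt] for s in(-1,1)]))
print('cell end inner/outer z70',proj(c,[C+58*f+[0,0,70],C+65*f+[0,0,70],C+65*f+21*n+[0,0,70],C+65*f-21*n+[0,0,70]]))
cv2.imwrite('pics/w7c.png',cv2.resize(im[0:290,200:460,::-1],None,fx=2,fy=2,interpolation=2))
go([537.2,-41.1,92],100.4)"
```

```text
t: 15.9
ee_pos: [536.9, -41.5, 170.7]
orientation: [-2.011, -2.411, 0.002]
ft_force: [0.1, 0.3, -0.2]
width: 12.0
grasp_force: 30.0
[536.8928 -41.5119 170.6569] [537.5899 -41.5645 171.5577] (np.float64(100.35596928152397), np.float64(-0.9999999378619056))
zt 149.4576789717149 plate end top pred [[316.3074 136.4045]
 [333.1116 136.3796]]
cell end inner/outer z70 [[323.9102 123.2684]
 [323.8967 112.9339]
 [354.2491 112.9004]
 [293.5473 112.9934]]
shift [ 0.0026 -0.0014  0.3978] turn [-0.0007 -0.0001 -0.0015] t 15.95
```

View pics/w7c.png

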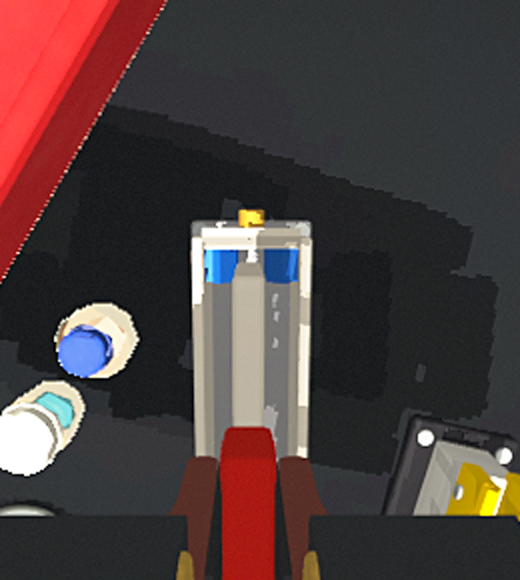

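The plate's +end is over the guides, with the plate centre near crop column 248 and the guide slot near 251, so there is about a 1 mm sideways offset. I'll quantify it.

Run:
```python
from h import *
np.set_printoptions(linewidth=200)
im=cv2.imread('pics/w7.png');g=im.mean(2).astype(int);h=cv2.cvtColor(im,cv2.COLOR_BGR2HSV)
for r in (118,126,129,131,133,136,140,150,165,180,200,220): print(r,g[r,292:360])
b=(h[...,0]>95)&(h[...,0]<125)&(h[...,1]>130)
from runs import runs
for r in range(122,143,2): print(r,runs(b[r,280:370]))
```

```text
118 [ 28  25  19  42 139 172 174 173 167 241 243 241 241 242 241 241 241 241 241 241 241 241 241 241 241 241 241 241 241 241 241 243 240 243 244 250 166 142 148 149 148 150 148 149 150 149 149 149 149
 150 150 147 150 148 149 150 149 149 141 152 149 171 155  80  30  29  32  32]
126 [ 27  23   6 128 255 255 255 255 255 186  84 190 198 199 161 142 141 140 114 108 108 107 109 111 112 113  70 105 115 113 112  96 253 255 255 243 142 114 122 114  72  71  73  75  74  72  76  73  74
  77  77  79  76 127 132 131 120 121 201 237 236 239 248 183  54  22  33  34]
129 [ 29  23   5 108 255 255 255 255 255 183 181 195 198 202 164 145 143 142 116 112 112 113 114 116 114 119  75 107 119 116 109 182 255 255 255 255 209 124 118 114  73  71  75  76  78  76  76  75  77
  79  81  79  91 129 137 137  88 119 202 238 236 239 248 178  52  25  34  36]
131 [ 31  25  10  86 255 255 255 255 255 188 188 197 198 203 163 142 145 142 117 112 113 113 114 113 113 115  86 128 144 143 137 166 173 170 171 176 144 127 119 116  74  69  77  75  75  74  77  75  75
  79  79  75 104 133 134 125  86 125 178 236 237 240 249 173  
[... 1788 characters left out ...]
05 153 171 177 178 178 178 179 178 177 178 178 178 179 177 170 165 117 112 116 114 114 114 116 116 114
 113 114 114 136 140 139 136 128 222 238 237 243 242  98  23  30  32  34  33]
220 [ 55  56  57  56  42  99 176 182 179 178 157 138 138 139 142 117 112 117 107  87  67  59  59  61  63  62  64  62  58  61  63  61  62  65  61  61  64  64  60  62  62  59  60  53  71 166 134 112 114
 114 112 114 136 140 139 135 146 173 178 180 186 140  50  25  33  33  35  34]
122 []
124 []
126 [(22, 39), (52, 69)]
128 [(22, 25), (26, 39), (52, 69)]
130 [(22, 39), (52, 69)]
132 [(22, 25), (26, 38), (52, 69)]
134 [(26, 38), (52, 69)]
136 [(26, 37), (52, 69)]
138 [(26, 37), (53, 69)]
140 [(23, 36), (53, 69)]
142 []
```

```bash
python3 -m jog '0.004 0.005 0.06 0 0 0 1;0.004 0.005 0.1 0 0 0 1;0.004 0.005 0.14 0 0 0 1;0.004 0.005 0.17 0 0 0 1;0.004 0.005 0.2 0 0 0 1;0.004 0.005 0.2 0 0 0 1;0.004 0.005 0.2 0 0 0 1'
```

```text
t: 16.65
ee_pos: [537.7, -40.2, 131.2]
orientation: [-2.011, -2.413, 0.0]
ft_force: [0.4, -0.6, -0.4]
width: 11.8
grasp_force: 30.0
```

```bash
python3 -m jog '0 0 0.04 0 0 0 1;0 0 0.08 0 0 0 1;0 0 0.11 0 0 0 1;0 0 0.14 0 0 0 1;0 0 0.165 0 0 0 1;0 0 0.18 0 0 0 1;0 0 0.18 0 0 0 1'
```

```text
t: 17.35
ee_pos: [537.4, -40.2, 94.8]
orientation: [-2.011, -2.413, 0.001]
ft_force: [0.4, 0.6, -1.2]
width: 11.7
grasp_force: 30.0
```

```bash
python3 -m jog '0 0 0.006 0 0 0 1;0 0 0.012 0 0 0 1;0 0 0.016 0 0 0 1;0 0 0.016 0 0 0 1'
```

```text
t: 17.75
ee_pos: [537.8, -40.2, 92.2]
orientation: [2.011, 2.413, 0.0]
ft_force: [0.1, -0.1, -0.6]
width: 11.8
grasp_force: 30.0
```

```bash
python3 -m jog '0 0 0.004 0 0 0 1;0 0 0.008 0 0 0 1;0 0 0.008 0 0 0 1'
```

```text
t: 18.05
ee_pos: [538.1, -40.1, 92.0]
orientation: [2.011, 2.413, 0.001]
ft_force: [-3.3, 1.2, 15.5]
width: 11.9
grasp_force: 30.0
```

Floor contact comes at the expected height. I'll release, rise and check.

```bash
python3 -m jog '0 0 0.003 0 0 0 0.4;0 0 0.003 0 0 0 0.4;0 0 0.003 0 0 0 0.4;0 0 -0.15 0 0 0 0.4;0 0 -0.35 0 0 0 0.4;0 0 -0.6 0 0 0 0.4;-0.3 0 -0.9 0 0 0 0.4;-0.5 0 -0.9 0 0 0 0.4'; python3 -m jog '-0.05 0 0 0 0 0 0.4;-0.1 0 0 0 0 0 0.4;-0.1 0 0 0 0 0 0.4'|head -2; python3 look.py w8 copper_plate copper_lug cell_floor; python3 -c "
from h import *
for n in('top','side'):
  get_image(n)
  for t in('copper_plate','steel_plate','flask','petri_dish'): print(n,t,[w(cam(n)[2],k['xyz']).round(1) for k in pinpoint(t,n)[:1]])
cv2.imwrite('pics/w8c.png',cv2.imread('pics/w8.png')[0:260,150:480])
c=cam('wrist');print(proj(c,[[537.7,-40.5,96],[537.7,-40.5,70]]))"
```

```text
t: 18.85
ee_pos: [553.9, -120.7, 267.5]
orientation: [2.005, 2.413, 0.004]
ft_force: [0.3, 0.4, -0.3]
width: 26.8
grasp_force: 0.0
t: 19.15
ee_pos: [555.4, -141.0, 262.3]
(np.float64(100.35707254000798), np.float64(-0.9999957668409793)) 19.15 [ 555.4 -141.   262.3]
copper_plate [(array([538.4, -44.2,  11.2]), 0.64), (array([ 636.6, -101.2,   -1.7]), 0.21)]
  mask 0.56 (325.0, 70.0) (124.0, 14.0) 90.0
copper_lug [(array([533.2, -39.2,   0.5]), 0.27)]
  mask 0.89 (325.0, 70.0) (124.0, 14.0) 90.0
cell_floor [(array([534.9, -41.5,  12.1]), 0.8)]
  mask 0.78 (324.5, 74.0) (148.0, 49.0) 90.0
top copper_plate [array([538.5, -40.1,  12.4])]
top steel_plate [array([ 566.5, -345.9,   90.2])]
top flask [array([ 6.350e+02, -2.039e+02, -5.000e-01])]
top petri_dish [array([ 447.7, -158.8,    2. ])]
side copper_plate [array([539. , -37.4,  11.4])]
side steel_plate [array([ 565.1, -342.6,   87.8])]
side flask [array([ 638.8, -211.5,    2.8])]
side petri_dish [array([ 441.3, -157.1,   -2.2])]
[[324.17566121  68.9659205 ]
 [324.1306051   72.3258787 ]]
```

View pics/w8c.png

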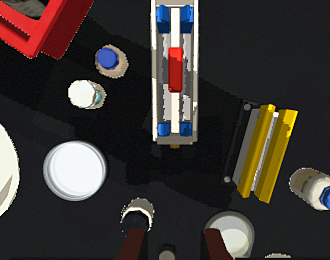

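The copper plate stands in the cell with both ends in the blue guides. Its red lug is at crop (175,70) and its underside is about 11 mm above the worktop, which matches the 10 mm cell floor. The stand is empty, the other objects are in place, and the gripper is clear.

```bash
python3 -c "
from workcell import close_job;print(close_job())"
```

```text
the job is handed in; nothing more can be done
None
```

The copper plate was pulled from the rack, parked in the stand and released, then taken by its lug and seated on the cell floor between the guides; I handed the job in after about 20 s of robot time, and the steel plate, flask and petri dish still measured at their starting places to within camera accuracy.

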